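# Fetch the shoe last from behind the containers

## Robot

A 6-joint arm with a two-finger parallel gripper is mounted at the origin on the work surface. World frame = base frame: x ahead of the robot, y to its left, z up, the work surface at z = 0. Lengths are in m, angles in degrees, forces in N, time in s.
With the tool pointing down it reaches from about 0.325 to 0.775 m from the base axis. Payload 5.5 kg.
Tool frame: the origin (TCP) lies at the centre of the arm's flange, where the gripper is bolted on; the fingertips stand 182 mm ahead of it and the grasp point (between the pads) lies 163 mm ahead of it; z points along the fingers, y is the line along which they close (so a half turn about z gives the same grasp; the last joint's range is limited). The gripper opens to 88 mm and grips with 3 to 60 N. Pads are 20 mm wide; open, the fingers measure 115 mm over their backs; the gripper's body (75 mm by 178 mm) begins 61 mm behind the grasp point.
Start: joints at [-71.717, 5.22, 70.514, -0, 104.267, -3.249], TCP at [0.22, -0.558, 0.405] pointing down, gripper open.
Joint ranges: [-164.24, 164.24], [-49.07, 125.15], [9.68, 141.18], [-86.29, 266.29], [3.28, 154.24], [-151.56, 151.56]. Speed limits (degrees/s): [147.25, 147.25, 172.46, 180, 180, 180].

## Interface

Orientations are given as [roll, pitch, yaw] about the fixed x, y, z axes, in that order (R = Rz(yaw) Ry(pitch) Rx(roll)).
In Python, from station import r gives the robot as it stands. The module is installed in compiled form; this text tells all that it offers. Calls block until the motion is done:
- r.reach(position, orientation): joint-space move of the TCP to a pose.
- r.servo_line(position, rotation=None, speed=0.15): straight line of the TCP; rotation=None keeps the orientation; speed is the mean speed in m/s.
- r.move_joints(angles): joint-space move.
- r.let_go() and r.grab(squeeze=None): open the fingers fully, or close them until they stop; squeeze is the grip in N (None keeps the last).
- r.wait(seconds).
- r.inverse_kinematics(position, orientation): joint angles nearest the present ones, or None.
- r.sense(): the state.
- r.snapshot(name): name is "side" or "top"; returns a dict with "frame" (400x640x3 uint8, red, green, blue), "fx", "fy", "cx", "cy" (pixels), "R" (3x3) and "t" (3): a world point X has camera coordinates R X + t. Camera axes: x right, y down, z forward; pixel columns grow to the right and rows downward; lengths in m; the calibration is good to about 2 mm. A picture is of the moment at which its call begins. There is no depth.
A pose or a line that the arm cannot do raises r.IKError and nothing moves.
- r.hand_in(): hands the job in; it is judged then, once.
The state is a dict: "clock": time; "joints": joint angles; "joint_vel": joint speeds; "joint_torque": joint torques, N m; "tcp_pos": TCP position; "orientation": TCP orientation; "contact_force": force on the tool from outside, world axes, zero at the start; "torque": the same for the moment, N m; "opening": finger opening in m; "gripper_force": force on a finger pad.
Only numpy, scipy, OpenCV 4.12 (cv2) and the standard library are available. Lean on these libraries where they do the work, as an engineer would, in place of code of your own. Each camera call takes 0.05 s, during which the arm holds its last target. There are 200 camera calls.

## Task

The wooden shoe last at the back of the stand is blocked by the can, the jar and the bottle in front of it. Leaving the last where it is, first stand all three upright inside the rim of the side tray; then set the last down squarely on the leather sole, heel over heel and toe over toe; then put each container back upright, centred on the very spot it came from. Do not knock any container over and leave the stack of heel lifts where it is.

Things in the scene. Friction and masses are not known exactly. Their poses are not given: they have to be found in the camera images.
- stand: Fixed wooden stand, 170 (x) by 296 (y) mm, floor 8 mm above the bench; rims 8 mm thick, 30 mm above the bench, at both y ends and the +x edge. Three dark felt spots, 72 mm wide, level with the floor, centres at x -42, y -98, 0, +98 mm: at the start one container is centred on each, which on which varies. Last and heel lifts lie behind, x about +25 to +34 mm. Origin: centre of underside, z up.
- can: Plain round steel can with a paper band, 60 mm diameter, 100 mm high plus a 3 mm raised cap 38 mm across. The widest of the three containers. About 0.4 kg. Straight sides: can be gripped about 78 mm above its foot. Origin: centre of its underside, z up.
- jar: Round amber glass jar with a black screw lid, closed, 53 mm diameter, lid as wide as the glass, 106 mm high, the lid being the top 20 mm; straight sides. About 0.3 kg. Grip about 78 mm above its foot. Origin: centre of its underside, z up.
- bottle: Slim white plastic bottle with a grey cap, closed, 44 mm diameter with straight sides up to 96 mm, then a shoulder and a 20 mm wide cap up to 118 mm. The tallest and thinnest of the three. About 0.25 kg. Grip about 78 mm above its foot. Origin: centre of its underside, z up.
- last: Wooden shoe last (foot form), flat underside, 166 mm long, 62 wide at the ball, 88 high at the ankle, 30 at the toe, 0.35 kg. Its ankle block has flat upright sides 36 mm apart, facing its +y and -y, from x -62 to -2 mm: grip there at x -22, 65 mm up. Origin: in the underside, midway heel to toe; x to the toe, z up. It starts across the back of the stand, toe to the stand's +y side.
- last_toe (a point): Point at the very tip of the last's toe, at underside level: 83 mm along x from the last's origin.
- tray: Fixed shallow aluminium side tray, 280 (x) by 120 (y) mm outside, floor 5 mm thick, walls 5 mm thick, rim 14 mm above the bench; empty. The three containers fit in a row along its x, e.g. at x -90, 0 and +90 mm. Left or right of the stand. Origin: centre of the underside, z up.
- sole: Fixed flat brown leather sole piece, 4 mm thick, on the bench, 5 mm larger all round than the last's underside, wide at the ball, narrower at the heel. On the side of the stand where the tray is not. Origin: at bench height, midway heel to toe, where the last's origin belongs (4 mm above it); x points to the toe, z up.
- sole_toe (a point): Point on the sole's top face, 83 mm along x from the sole's origin: where the tip of the last's toe belongs.
- heels: Loose stack of five brown leather heel lifts (one body), about 60 by 41 mm and 30 mm high, at the back of the stand near its -y rim, about 30 mm from the last's heel. To be left alone. Origin: in its underside.
Not all that is in view belongs to the job. What is shaped like the can but green or red is not meant.

How it is judged:
By the outcome, as a careful person would: the job done as asked, in the order asked, and still so for the second after the job is handed in, with the robot touching nothing.
It also fails if it takes over 144 s, if anything falls off the work surface, if the arm or the gripper's body presses on something with over 40 N, if the wrist force passes 120 N, or if a joint passes its speed limit or range.

## Working session

There is one attempt and no reset: what is moved stays moved. The work goes in short steps, each a Python script; the robot and the scene stay as the last script left them, time stands still between calls to the robot, and variables do not carry over. Pictures are saved under pics/ and viewed, at most 14 in all, crops included, and the job is handed in when it is done.

```bash
mkdir -p pics
python3 - <<'E'
from station import r
import cv2
for n in("top","side"):
    s=r.snapshot(n); cv2.imwrite(f"pics/{n}0.png",s["frame"][:,:,::-1]); print(n,s["fx"],s["cx"],s["cy"],s["R"],s["t"])
print(r.sense())
E
```

```text
top 467.9906339606894 318.03844983802566 200.4455699566604 [[-0.00110043 -0.99996177 -0.00867417]
 [-0.99711147  0.00175597 -0.07593177]
 [ 0.0759441   0.00856556 -0.99707529]] [-0.00269084  0.55034392  1.09832496]
side 366.8257281594555 320.36124297266053 197.0174404412193 [[ 0.9832343  -0.18178688  0.01427726]
 [-0.10695704 -0.63836776 -0.76226426]
 [ 0.14768378  0.74795731 -0.64710846]] [-0.55634089  0.1176368   0.70063611]
{'clock': 0.1, 'joints': array([-7.17166254e+01,  5.25847683e+00,  7.05734934e+01, -4.34364784e-04,
        1.04266430e+02, -3.25123117e+00]), 'joint_vel': array([-0.064537  , -0.12204121, -0.12255496, -0.03262108, -0.05746195,
       -0.01428675]), 'joint_torque': array([ 3.14566998e-03, -4.47857845e+01, -4.07570994e+01,  7.01276399e-02,
        2.84329365e-02, -9.97786037e-05]), 'tcp_pos': array([ 0.22022722, -0.55818031,  0.40363765]), 'orientation': array([-1.79901734e+02, -5.16024360e-03,  2.15344946e+01]), 'contact_force': array([0.71021721, 1.00311714, 0.11416888]), 'torque': array([-0.01118218, -0.01616952,  0.0096946 ]), 'gripper_force': 0.0, 'opening': 0.08766781243586359}
```

View pics/top0.png

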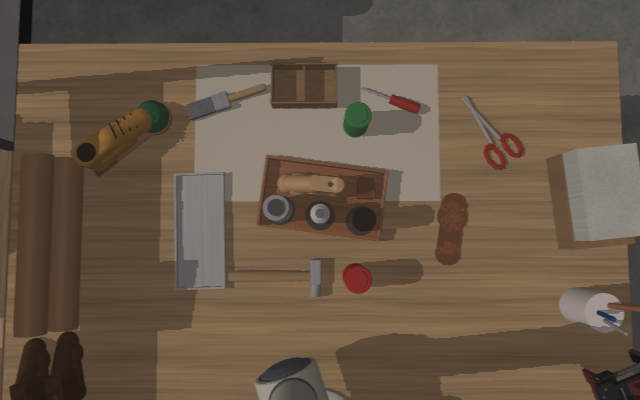

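View pics/side0.png

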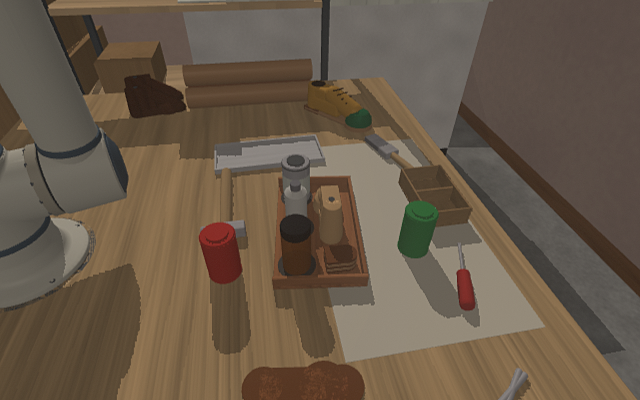

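Top view: stand at about (322,197). Can (grey, paper band) at (277,208), bottle at (320,214), jar (black lid) at (362,219), last at (311,184), heel lifts at (368,188), tray at (200,231), sole at (452,229) with its ball end up. Look-alikes: green can (357,120) and red can (357,278), both rejected by colour. The amber shoe at (125,138) isn't the last.

Run:
```python
import cv2
a=cv2.imread("pics/top0.png")[145:245,250:400]; a=cv2.resize(a,None,fx=5.3,fy=5.3,interpolation=cv2.INTER_CUBIC); a=cv2.convertScaleAbs(a,alpha=1.6,beta=10); cv2.imwrite("pics/tc.png",a)
a=cv2.imread("pics/side0.png")[135:295,195:385]; a=cv2.resize(a,None,fx=3.7,fy=3.7,interpolation=cv2.INTER_CUBIC); a=cv2.convertScaleAbs(a,alpha=1.6,beta=10); cv2.imwrite("pics/sc.png",a)
a=cv2.imread("pics/top0.png")
b=cv2.resize(a[185:275,420:490],None,fx=6,fy=6,interpolation=cv2.INTER_CUBIC);c=cv2.resize(a[165:300,165:235],None,fx=4,fy=4,interpolation=cv2.INTER_CUBIC)
b=cv2.copyMakeBorder(b,0,0,0,0,0); 
cv2.imwrite("pics/bc.png",cv2.convertScaleAbs(cv2.hconcat([b,c]) if b.shape[0]==c.shape[0] else b,alpha=1.6))
```

```text
(no output)
```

View pics/tc.png

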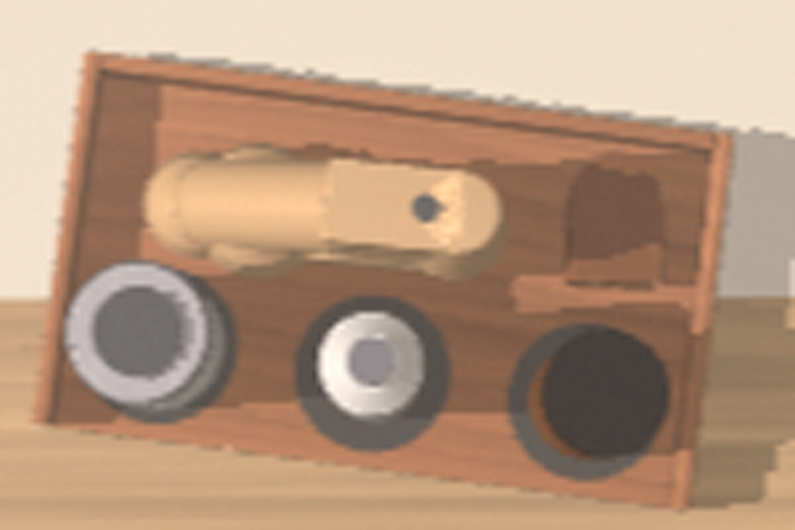

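View pics/sc.png

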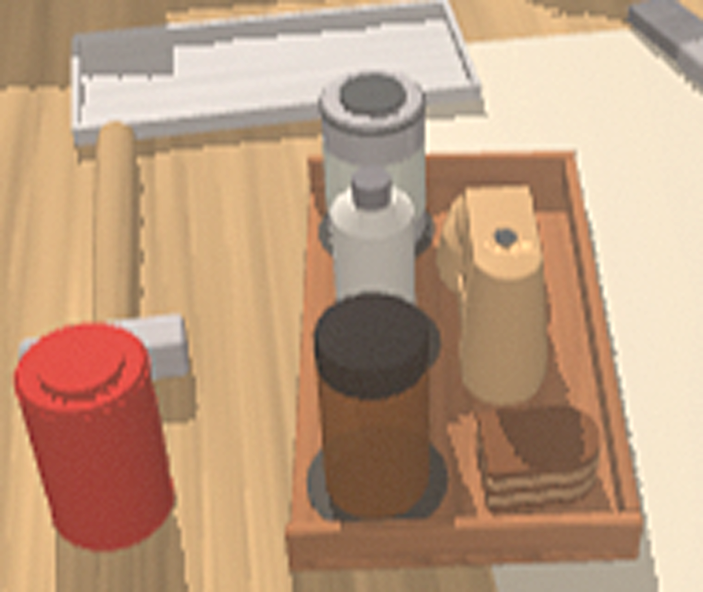

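View pics/bc.png

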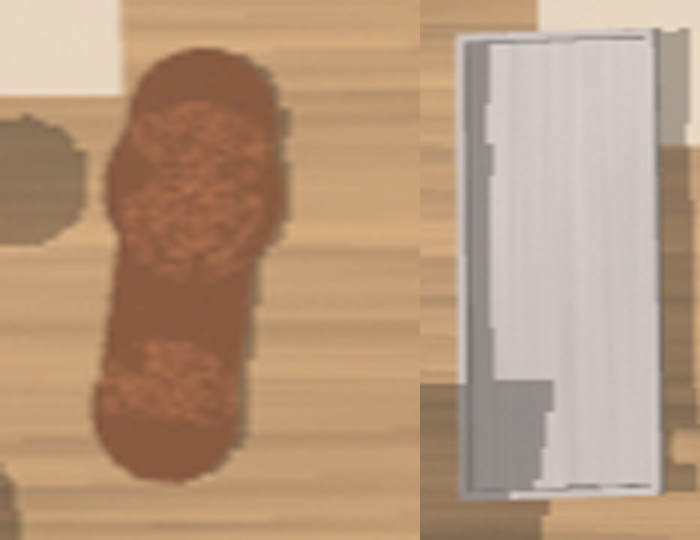

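Crops confirm the choice. In the top crop the stand's rim corners are at full-image (267,155), (388,170), (379,241), (257,224). The can is +y, the bottle is in the middle and the jar is -y. The sole's toe points up (+x world) at (454,193) and its heel is at (448,265). The tray's rim corners are (174,174), (224,172), (225,289), (175,290).

```bash
cat > h.py <<'E'
import numpy as np, cv2
from station import r
C={n:r.snapshot(n) for n in("top","side")}
def ray(n,p):
    c=C[n]; R=np.array(c["R"]);t=np.array(c["t"])
    d=R.T@np.array([(p[0]-c["cx"])/c["fx"],(p[1]-c["cy"])/c["fy"],1]); return -R.T@t,d/np.linalg.norm(d)
def onz(n,p,z):
    o,d=ray(n,p); return (o+d*(z-o[2])/d[2])
def proj(n,X):
    c=C[n]; q=np.array(c["R"])@X+np.array(c["t"]); return np.array([c["fx"]*q[0]/q[2]+c["cx"],c["fy"]*q[1]/q[2]+c["cy"]])
def tri(pt,ps):
    (a,u),(b,v)=ray("top",pt),ray("side",ps)
    s=np.linalg.lstsq(np.c_[u,-v],b-a,rcond=None)[0]; P,Q=a+s[0]*u,b+s[1]*v
    return (P+Q)/2,np.linalg.norm(P-Q)
def rectfit(pts,L,W):  # corners order (+,+),(+,-),(-,-),(-,+); x-y pose by Kabsch
    m=np.array([[L,W],[L,-W],[-L,-W],[-L,W]])/2; p=np.array(pts)[:,:2]; c=p.mean(0)
    H=m.T@(p-c); th=np.arctan2(H[0,1]-H[1,0],H[0,0]+H[1,1]); 
    R=np.array([[np.cos(th),-np.sin(th)],[np.sin(th),np.cos(th)]])
    return c,np.degrees(th),R,((p-c)@R-m)*1e3
E
cat > m.py <<'E'
from h import *
np.set_printoptions(precision=4,suppress=True)
st=[(267.4,154.8),(388.3,170.1),(379.2,241.2),(257.2,224.2)]
c,th,R,e=rectfit([onz("top",p,.03) for p in st],.170,.296); print("stand",c,th,"\n",e.round(1))
for y in(.098,0,-.098): print(" spot",c+R@[-.042,y])
# heights: stand rim corners in side crop (3.7x +195,135)
S=lambda x,y:(195+x/3.7,135+y/3.7)
T=lambda x,y:(250+x/5.3,145+y/5.3)
print("rim -x-y",tri(st[2],S(290,525)),"rim +x-y",tri(st[1],S(640,520)),"rim +x+y",tri(st[0],S(574,153)))
print("can top",tri(T(138,333),S(373,97)),"bottle cap",tri(T(374,361),S(372,180)),"jar lid",tri(T(605,393),S(371,333)))
print("last dot",tri(T(425,207),S(506,237)))
tr=[(174.25,174),(224.25,172.5),(225.5,289.25),(175,289.5)]
P=[onz("top",p,.014) for p in tr]; c,th,R,e=rectfit([P[0],P[1],P[2],P[3]],.28,.12); print("tray",c,th,"\n",e.round(1))
print("tray near corner h",tri(tr[2],S(75,133)),tri(tr[1],S(484,97)))
f=C["top"]["frame"]; hsv=cv2.cvtColor(f,cv2.COLOR_RGB2HSV)
for x,y in[(452,205),(448,255),(470,205),(311,184),(325,184),(350,185),(300,200),(285,177)]: print((x,y),hsv[y,x],end=" ")
E
python3 m.py
```

```text
stand [ 0.557  -0.0151] -7.753107309195909 
 [[-1.4 -2.8]
 [ 0.3  2.4]
 [ 0.   2.9]
 [ 1.2 -2.4]]
 spot [0.5286 0.0877]
 spot [ 0.5154 -0.0094]
 spot [ 0.5021 -0.1065]
rim -x-y (array([ 0.4542, -0.1472,  0.0317]), np.float64(0.0019365294005659428)) rim +x-y (array([ 0.6205, -0.1707,  0.0291]), np.float64(0.00284339586030748)) rim +x+y (array([0.6594, 0.1178, 0.0274]), np.float64(0.0009136123615196225))
can top (array([0.5278, 0.0886, 0.1055]), np.float64(0.00011849088446089985)) bottle cap (array([ 0.5149, -0.0098,  0.1233]), np.float64(0.0002227736552430039)) jar lid (array([ 0.5018, -0.1053,  0.1096]), np.float64(0.0009747917365271))
last dot (array([ 0.5812, -0.0313,  0.0939]), np.float64(0.0006932530724698028))
tray [0.4784 0.2806] 1.4396912344950485 
 [[-1.1  0.9]
 [-0.7 -0.5]
 [-0.3 -0.4]
 [ 2.1 -0.1]]
tray near corner h (array([0.3402, 0.2179, 0.0087]), np.float64(0.002258626025132037)) (array([0.6216, 0.2264, 0.0005]), np.float64(0.0012169927632374867))
(452, 205) [ 11 134  95] (448, 255) [ 10 133  88] (470, 205) [ 15 101 116] (311, 184) [ 15 104 145] (325, 184) [ 14 102 135] (350, 185) [ 12 117  76] (300, 200) [ 11 119  79] (285, 177) [ 15 105 122]
```

```bash
cat > m2.py <<'E'
from h import *
np.set_printoptions(precision=4,suppress=True)
f=C["top"]["frame"]; hsv=cv2.cvtColor(f,cv2.COLOR_RGB2HSV).astype(int)
def blob(m,roi):
    x0,y0,x1,y1=roi; k=np.zeros(m.shape,np.uint8); k[y0:y1,x0:x1]=m[y0:y1,x0:x1]*255
    k=cv2.morphologyEx(cv2.medianBlur(k,3),cv2.MORPH_CLOSE,np.ones((5,5)))
    return max(cv2.findContours(k,cv2.RETR_EXTERNAL,cv2.CHAIN_APPROX_NONE)[0],key=cv2.contourArea)[:,0]
H,Sa,V=hsv[...,0],hsv[...,1],hsv[...,2]
c=blob((H<=13)&(Sa>115)&(V<112),(425,185,485,275))
W=np.array([onz("top",p,.004)[:2] for p in c])
(cx,cy),(w,h),a=cv2.minAreaRect((W*1e3).astype(np.float32)); print("sole rect",cx,cy,w,h,a)
d=np.array([0.2,-1.])  # axis by mid-line of widths, iterated
ax=np.array([1.,0])
for _ in range(5):
    n=np.array([-ax[1],ax[0]]); o=W.mean(0); u=(W-o)@ax; v=(W-o)@n
    b=np.linspace(u.min()+.012,u.max()-.012,15); mids=[]
    for q in b:
        k=abs(u-q)<.004; mids.append((v[k].max()+v[k].min())/2)
    s=np.polyfit(b,mids,1); t=np.arctan(s[0]); ax=ax*np.cos(t)+n*np.sin(t)
n=np.array([-ax[1],ax[0]]);u=(W-o)@ax;v=(W-o)@n
print("sole axis yaw",np.degrees(np.arctan2(ax[1],ax[0])),"len",u.max()-u.min(),"wid",v.max()-v.min(),"centre",o+ax*(u.max()+u.min())/2+n*s[1])
print("mids",(np.array(mids)*1e3).round(1)); 
s2=[(365,386)]
print("toe end tri", tri(c[np.argmax(u)],(362,372)))
c=blob((V>95)&(Sa<112)&(H>=13),(273,172,348,198)); print("last blob",c.min(0),c.max(0),cv2.contourArea(c))
for z in(.008,.02,.038): print("toe end",z,onz("top",(c[:,0].min()-.5,c[c[:,0].argmin(),1]),z))
T=lambda x,y:(250+x/5.3,145+y/5.3)
print("front edge ankle z.096",onz("top",T(330,158),.096),onz("top",T(330,248),.096),"heel",onz("top",T(501,210),.02),onz("top",T(501,210),.05), "toe",onz("top",T(146,200),.015))
print(C["top"]["R"].T@-C["top"]["t"])
k=f[148:208,250:400]; 
im=f[...,::-1].copy(); cv2.drawContours(im,[c[:,None]],-1,(0,255,0),1); cc=blob((H<=13)&(Sa>115)&(V<112),(425,185,485,275)); cv2.drawContours(im,[cc[:,None]],-1,(0,255,0),1)
cv2.imwrite("pics/lc.png",cv2.hconcat([cv2.resize(im[160:210,265:355],None,fx=5,fy=5,interpolation=0),cv2.resize(im[185:275,425:485],(166,250),interpolation=0)]))
E
python3 m2.py
```

```text
sole rect 483.3857727050781 -324.6675720214844 68.43484497070312 173.0196533203125 85.65902709960938
sole axis yaw -8.467727251238474 len 0.17415856168693294 wid 0.06946004691644364 centre [ 0.4834 -0.3222]
mids [ 0.1 -0.   0.1  0.3 -0.4  0.2 -0.1  0.8  0.1 -0.9  0.1 -0.  -0.   0.2
  0.3]
toe end tri (array([ 0.5656, -0.3309,  0.0274]), np.float64(0.0028184970397890814))
last blob [277 173] [343 196] 1063.0
toe end 0.008 [0.6013 0.0975 0.008 ]
toe end 0.02 [0.5999 0.0963 0.02  ]
toe end 0.038 [0.5977 0.0945 0.038 ]
front edge ankle z.096 [0.6022 0.0087 0.096 ] [0.564  0.0088 0.096 ] heel [ 0.5884 -0.0671  0.02  ] [ 0.5851 -0.0656  0.05  ] toe [0.5938 0.0942 0.015 ]
[ 0.4653 -0.0131  1.1369]
```

View pics/lc.png

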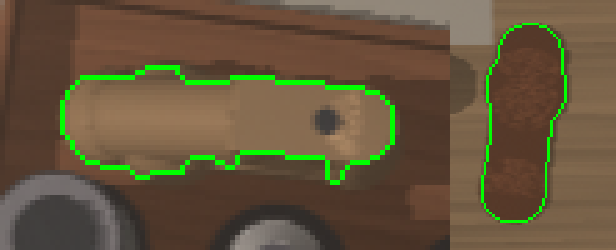

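```bash
cat > a.py <<'E'
from station import r
import numpy as np
G=.163; UP=.40
SPOT=dict(can=(.5283,.0880),bottle=(.5152,-.0096),jar=(.5020,-.1060))
a=np.radians(1.44); tc=np.array([.4784,.2806])
TRAY={k:tuple(tc+s*np.array([np.cos(a),np.sin(a)])) for k,s in dict(can=.09,bottle=0,jar=-.09).items()}
YS,YT=-7.75,1.44
def say(m):
    s=r.sense(); print(m,"t%.1f"%s["clock"],s["tcp_pos"].round(4),"yaw%.1f"%s["orientation"][2],"open%.4f"%s["opening"],"gf%.0f"%s["gripper_force"],s["contact_force"].round(1))
def pick(xy,z,yaw,sq=30,up=UP,high=UP):
    r.reach([*xy,high],[180,0,yaw]); r.servo_line([*xy,z+G],speed=.16); say("at")
    r.grab(sq); say("grab"); r.servo_line([*xy,up],speed=.16); say("lift")
def place(xy,z,yaw,high=UP):
    r.reach([*xy,high],[180,0,yaw]); r.servo_line([*xy,z+.03+G],speed=.18); r.servo_line([*xy,z+G],speed=.05); say("down")
    r.let_go(); r.wait(.1); r.servo_line([*xy,UP],speed=.2); say("off")
E
python3 - <<'E'
from a import *
print([r.inverse_kinematics([*p,z],[180,0,y]) is not None for d,y in((SPOT,YS),(TRAY,YT)) for p in d.values() for z in(.25,.4)])
pick(SPOT["can"],.086,YS); place(TRAY["can"],.085,YT)
import cv2
for n in("top","side"): cv2.imwrite(f"pics/{n}1.png",r.snapshot(n)["frame"][:,:,::-1])
cv2.imwrite("pics/v1.png",cv2.hconcat([cv2.resize(cv2.imread(f"pics/{n}1.png"),(400,250)) for n in("top","side")]))
E
```

```text
[True, True, True, True, True, True, True, True, True, True, True, True]
at t3.9 [0.5286 0.088  0.2503] yaw-7.8 open0.0877 gf0 [-0.4  0.   0.5]
grab t4.5 [0.5284 0.0881 0.2494] yaw-7.7 open0.0596 gf30 [1.1 0.4 1.3]
lift t5.6 [0.5283 0.088  0.3983] yaw-7.8 open0.0592 gf30 [ 0.4 -0.3 -4.4]
down t8.0 [0.5684 0.2829 0.2479] yaw1.4 open0.0592 gf30 [-0.6  0.2 -3.3]
off t9.6 [0.5684 0.2829 0.3984] yaw1.4 open0.0880 gf0 [-0.6 -0.7  0.4]
```

View pics/v1.png

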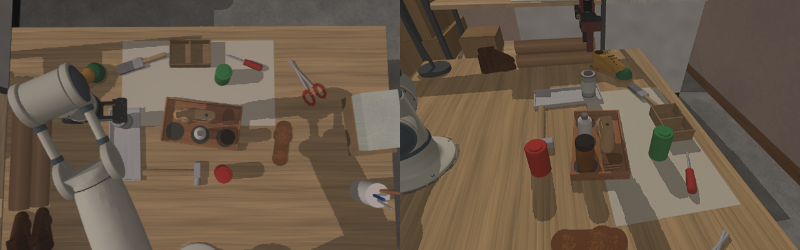

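The can stands upright in the tray's far end: side half at (588,83), tray at (565,97). Its old felt spot at (174,130) in the top half is bare. Next the bottle and the jar.

Run:
```python
from a import *
pick(SPOT["bottle"],.086,YS,25); place(TRAY["bottle"],.0845,YT)
pick(SPOT["jar"],.086,YS,25); place(TRAY["jar"],.0845,YT)
r.reach([.42,-.30,.42],[180,0,0])
import cv2
for n in("top","side"): cv2.imwrite(f"pics/{n}2.png",r.snapshot(n)["frame"][:,:,::-1])
a=cv2.resize(cv2.imread("pics/top2.png")[145:300,165:400],None,fx=3.4,fy=3.4,interpolation=2)
b=cv2.imread("pics/side2.png"); cv2.imwrite("pics/v2.png",cv2.convertScaleAbs(a,alpha=1.5))
cv2.imwrite("pics/v2s.png",cv2.convertScaleAbs(cv2.resize(b[115:295,190:390],None,fx=3.3,fy=3.3,interpolation=2),alpha=1.5))
```

```text
at t11.9 [ 0.5156 -0.0095  0.2503] yaw-7.7 open0.0878 gf0 [-0.2 -0.7  0.7]
grab t12.7 [ 0.5152 -0.0096  0.249 ] yaw-7.7 open0.0437 gf25 [ 1.  -0.3  0.3]
lift t13.8 [ 0.5152 -0.0096  0.3985] yaw-7.8 open0.0434 gf25 [ 0.3  0.2 -3.9]
down t16.5 [0.4784 0.2806 0.2475] yaw1.4 open0.0435 gf25 [ 0.2  0.2 -1.8]
off t18.3 [0.4784 0.2806 0.3985] yaw1.4 open0.0874 gf0 [-0.3 -1.1 -0.6]
at t20.9 [ 0.5024 -0.106   0.2503] yaw-7.7 open0.0876 gf0 [ 0.9 -0.9 -0.3]
grab t21.5 [ 0.502  -0.106   0.2491] yaw-7.7 open0.0530 gf25 [-0.1  1.2  1.2]
lift t22.6 [ 0.502  -0.106   0.3985] yaw-7.7 open0.0529 gf25 [-0.5  0.9 -3.1]
down t25.7 [0.3884 0.2784 0.2475] yaw1.4 open0.0522 gf25 [-0.7  0.  -2.7]
off t27.4 [0.3884 0.2783 0.3985] yaw1.4 open0.0877 gf0 [-0.3 -0.1 -0.8]
```

View pics/v2.png

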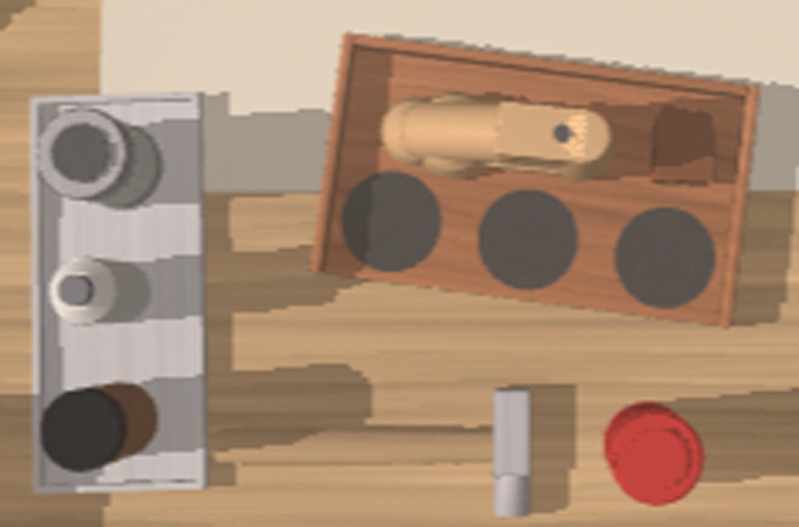

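View pics/v2s.png

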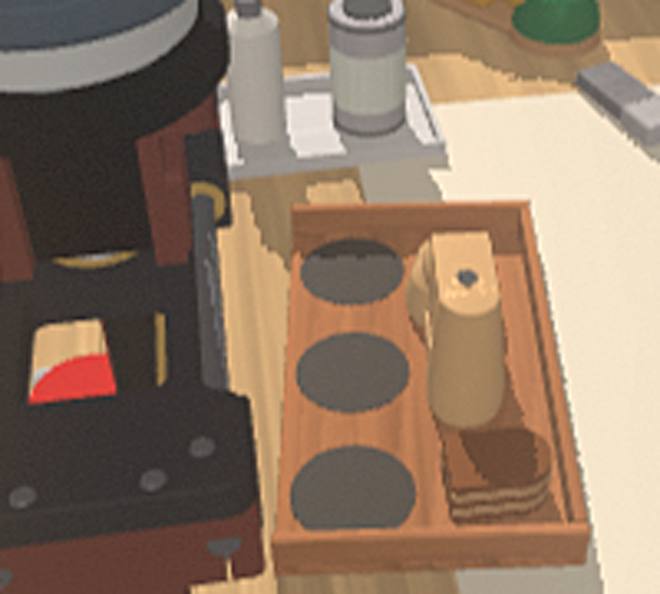

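The top crop shows all three containers upright in the tray at (83,155), (83,290) and (84,430), with the felt spots bare at (391,221), (528,239), (665,257). The last and heel lifts are unmoved. Next, measure the felt centres and the last's axis.

```bash
cat > m3.py <<'E'
from h import *
np.set_printoptions(precision=4,suppress=True)
f=cv2.imread("pics/top2.png"); h=cv2.cvtColor(f,cv2.COLOR_BGR2HSV).astype(int)
P=[]
for x,y in[(280,210),(320.3,215.3),(360.6,220.6)]:
    m=np.zeros(h.shape[:2],np.uint8); X,Y=int(x),int(y); 
    m[Y-19:Y+20,X-19:X+20]=((h[...,1]<75)&(h[...,2]<90))[Y-19:Y+20,X-19:X+20]*255
    c=max(cv2.findContours(m,cv2.RETR_EXTERNAL,cv2.CHAIN_APPROX_NONE)[0],key=cv2.contourArea)
    e=cv2.fitEllipse(c); P.append(onz("top",e[0],.008)); print(e,P[-1])
P=np.array(P); d=P[0]-P[2]; print("pitch",np.linalg.norm(d)/2,"yaw",np.degrees(np.arctan2(d[1],d[0]))-90)
T=lambda x,y:(165+x/3.4,145+y/3.4); S=lambda x,y:(190+x/3.3,115+y/3.3)
print("ball low",onz("top",T(445,175),.010),"heel low",onz("top",T(575,179),.010),"toe",onz("top",T(382,130),.012),"heel end",onz("top",T(612,142),.012))
print("dot",tri(T(563,133),S(467,277)),"felt0",tri((e[0]),S(353,489)))
print("block front edge",onz("top",T(498,102),.096),onz("top",T(498,161),.096))
# block side edges in the top picture: strongest gradient per column
g=cv2.GaussianBlur(cv2.cvtColor(f,cv2.COLOR_BGR2GRAY),(3,3),0).astype(float); up=[];lo=[]
for x in range(313,330):
    d=np.diff(g[165:205,x]); i=d[:14].argmax(); j=15+d[15:].argmin(); up.append((x,165.5+i)); lo.append((x,165.5+j))
for q in(up,lo): print([v[1] for v in q],np.degrees(np.arctan(np.polyfit(*np.array(q).T,1)[0])))
E
python3 m3.py
```

```text
((279.5230407714844, 209.6875), (27.848506927490234, 28.49866485595703), 23.628828048706055) [0.5291 0.0898 0.008 ]
((319.88726806640625, 214.9300537109375), (27.92603302001953, 28.340871810913086), 21.765316009521484) [ 0.5163 -0.0078  0.008 ]
((360.16290283203125, 220.12088012695312), (28.027875900268555, 28.400802612304688), 9.558521270751953) [ 0.5036 -0.1048  0.008 ]
pitch 0.09812590374179873 yaw -7.461428980007668
ball low [0.5609 0.0502 0.01  ] heel low [ 0.5579 -0.0422  0.01  ] toe [0.5929 0.095  0.012 ] heel end [ 0.584  -0.0685  0.012 ]
dot (array([ 0.5807, -0.0322,  0.095 ]), np.float64(0.0011159173503893407)) felt0 (array([ 0.5026, -0.1048,  0.0081]), np.float64(0.0020675325380951656))
block front edge [0.6018 0.0105 0.096 ] [0.5628 0.0105 0.096 ]
[np.float64(174.5), np.float64(174.5), np.float64(174.5), np.float64(174.5), np.float64(174.5), np.float64(175.5), np.float64(175.5), np.float64(175.5), np.float64(175.5), np.float64(175.5), np.float64(175.5), np.float64(175.5), np.float64(175.5), np.float64(175.5), np.float64(175.5), np.float64(176.5), np.float64(176.5)] 6.293948188951063
[np.float64(189.5), np.float64(190.5), np.float64(190.5), np.float64(190.5), np.float64(190.5), np.float64(190.5), np.float64(190.5), np.float64(190.5), np.float64(190.5), np.float64(190.5), np.float64(190.5), np.float64(191.5), np.float64(191.5), np.float64(191.5), np.float64(191.5), np.float64(191.5), np.float64(191.5)] 5.738399871309169
```

```bash
cat > p.py <<'E'
from a import *
import cv2
def sole_grip(c=(.4834,-.3222),yaw=-8.47,off=-.022):
    t=np.radians(yaw); return np.array(c)+off*np.array([np.cos(t),np.sin(t)])
E
python3 - <<'E'
from p import *
for p,y in(((.584,-.0084),84),(sole_grip(),-8.47),((.584,-.0084),-96)):
    for z in(.236,.4): print(y,z,r.inverse_kinematics([*p,z],[180,0,y]))
pick((.584,-.0084),.073,84,35)
xy=sole_grip(); r.reach([*xy,.40],[180,0,-8.47]); r.servo_line([*xy,.12+G],speed=.15); say("hover")
r.servo_line([*xy,.0705+G],speed=.05); say("low")
for n in("top","side"): cv2.imwrite(f"pics/{n}3.png",r.snapshot(n)["frame"][:,:,::-1])
E
```

```text
84 0.236 [-4.16131542e+00  4.65395862e+00  8.82662959e+01 -2.54444375e-14
  8.70797454e+01  1.83868458e+00]
84 0.4 [-4.16131542e+00  2.69175634e+00  7.36260619e+01 -2.54444375e-14
  1.03682182e+02  1.83868458e+00]
-8.47 0.236 [-3.81155552e+01  1.15418793e+00  9.18855807e+01 -2.54444375e-14
  8.69602314e+01  6.03544448e+01]
-8.47 0.4 [-3.81155552e+01 -8.48152479e-01  7.72034823e+01 -2.54444375e-14
  1.03644670e+02  6.03544448e+01]
-96 0.236 None
-96 0.4 None
at t32.1 [ 0.5844 -0.0085  0.2375] yaw84.0 open0.0878 gf0 [-0.   0.4  0.1]
grab t33.0 [ 0.584  -0.0085  0.2359] yaw84.0 open0.0362 gf34 [-0.3 -1.1 -0.7]
lift t34.2 [ 0.584  -0.0084  0.3983] yaw84.0 open0.0364 gf34 [-0.2  0.4 -3.8]
hover t36.4 [ 0.462  -0.319   0.2844] yaw-8.4 open0.0366 gf34 [ 0.2 -0.8 -2.8]
low t37.5 [ 0.4618 -0.3191  0.234 ] yaw-8.5 open0.0367 gf34 [-0.  -0.2 -3.9]
```

Run:
```python
from p import *
r.servo_line([*sole_grip(),.0685+G],speed=.03); say("touch")
r.let_go(); r.wait(.1); r.servo_line([*sole_grip(),.40],speed=.25)
r.reach([.35,.15,.42],[180,0,0]); say("away")
for n in("top","side"): cv2.imwrite(f"pics/{n}4.png",r.snapshot(n)["frame"][:,:,::-1])
a=cv2.resize(cv2.imread("pics/top4.png")[185:275,415:490],None,fx=6,fy=6,interpolation=2)
b=cv2.resize(cv2.imread("pics/side4.png")[300:400,220:390],None,fx=2,fy=2,interpolation=2)
v=np.zeros((540,800,3),np.uint8); v[:,:450]=a; v[:200,455:795]=b; cv2.imwrite("pics/v4.png",cv2.convertScaleAbs(v,alpha=1.6))
```

```text
touch t37.9 [ 0.4618 -0.3191  0.2319] yaw-8.5 open0.0364 gf34 [ 0.1 -1.  -1.9]
away t41.5 [0.3504 0.1496 0.4198] yaw-0.1 open0.0876 gf0 [-0.8 -0.5 -0.6]
```

View pics/v4.png

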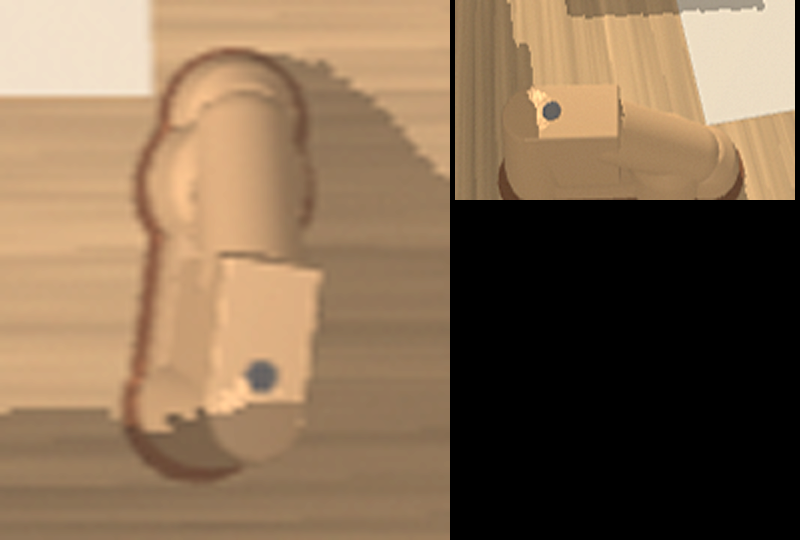

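The last sits on the sole with a thin, fairly even brown margin all round: toe arc at about (232,50), left side (145,250) and heel (200,478) in the crop. Toe is over toe, and the side view shows it flat. I'll quantify the margins.

Run:
```python
from h import *
g=cv2.imread("pics/top4.png"); hs=cv2.cvtColor(g,cv2.COLOR_BGR2HSV).astype(np.float32)
t=np.radians(-8.47); R=np.array([[np.cos(t),-np.sin(t)],[np.sin(t),np.cos(t)]]); c=np.array([.4834,-.3222])
def prof(a,b,name):
    q=[proj("top",np.r_[c+R@(np.array(a)+(np.array(b)-a)*s),.004]) for s in np.linspace(0,1,16)]
    q=np.array(q,np.float32)[None]; v=cv2.remap(hs[...,1],q[...,0],q[...,1],1)[0]; w=cv2.remap(hs[...,2],q[...,0],q[...,1],1)[0]
    print(name,v.astype(int),w.astype(int))
prof((.078,0),(.093,0),"toe 78..93")
prof((-.078,.012),(-.093,.012),"heel+12")
prof((-.07,.0),(-.093,.0),"heel 70..93 ")
for x in(.03,.02): prof((x,.026),(x,.041),"ball+y 26..41"); prof((x,-.026),(x,-.041),"ball-y")
prof((-.05,.018),(-.05,.033),"heelside+y 18..33")
```

```text
toe 78..93 [105 104 104 104 104 105 105 110 116 118 110 102 100 100 100 100] [120 119 114 107 101  93  86  86  89  96 115 134 136 135 134 132]
heel+12 [114 119 122 122 120 118 115 113 108 102  98  98  97  97  97  97] [71 70 68 68 68 69 72 76 81 85 89 90 90 89 86 85]
heel 70..93  [101 101 101 102 103 102 102 107 115 123 122 115 103  99  98  98] [78 78 77 77 77 78 77 75 71 68 68 73 83 85 86 86]
ball+y 26..41 [107 107 107 107 110 113 118 124 126 118 111 106 102 100 100 100] [135 134 133 131 122 113 104  95  90  94  99 108 116 123 126 128]
ball-y [102 102 101 101 102 104 107 111 116 113 107 103 101  99  98  98] [91 90 89 88 86 83 80 77 74 77 81 85 90 94 94 94]
ball+y 26..41 [108 110 113 118 122 125 128 125 117 109 105 102 101 101 101 101] [128 122 115 105  96  93  89  91  96 102 110 118 123 126 128 128]
ball-y [104 103 102 103 103 104 105 106 106 105 103 100  98  98  98  98] [94 93 92 90 87 85 83 82 84 88 91 95 98 99 99 99]
heelside+y 18..33 [106 106 108 110 116 123 128 130 132 123 115 109 105 102 101 100] [120 119 117 114 111 108 105 104 104 109 115 121 126 130 131 131]
```

Margins: toe 84.5 to 88 mm, heel 81.5 to 88 mm, sides about 5 mm. The last is therefore within about 1.5 mm and 1° of its place. Now the containers go back.

Run:
```python
from p import *
for k,z,dz in(("jar",.0845,.088),("bottle",.0845,.088),("can",.085,.0885)):
    x,y=SPOT[k]; print(k); pick(TRAY[k],z,YT,30 if k=="can" else 25); place((x,y+.0006),dz,YS)
r.reach([.35,.30,.42],[180,0,0]); say("away")
for n in("top","side"): cv2.imwrite(f"pics/{n}5.png",r.snapshot(n)["frame"][:,:,::-1])
a=[cv2.resize(cv2.imread(f"pics/top{i}.png")[145:245,250:400],(399,266),interpolation=2) for i in(0,5)]
b=[cv2.resize(cv2.imread(f"pics/side{i}.png")[135:295,195:385],(399,330),interpolation=2) for i in(0,5)]
cv2.imwrite("pics/v5.png",cv2.convertScaleAbs(cv2.vconcat([cv2.hconcat(a),cv2.hconcat(b)]),alpha=1.5))
# lid shift before/after by template match
T0,T5=[cv2.imread(f"pics/top{i}.png") for i in(0,5)]
for k,(x,y) in dict(can=(276,208),bottle=(320.6,213),jar=(364,219)).items():
    x,y=int(x),int(y); w=9
    big=lambda im,q:cv2.resize(im[y-q:y+q+1,x-q:x+q+1],None,fx=8,fy=8,interpolation=cv2.INTER_CUBIC)
    m=cv2.matchTemplate(big(T5,w+4),big(T0,w),cv2.TM_CCOEFF_NORMED); _,s,_,p=cv2.minMaxLoc(m)
    print(k,"shift px",(np.array(p)/8-4).round(2),"score %.3f"%s)
```

```text
jar
at t43.4 [0.3887 0.2784 0.2489] yaw1.4 open0.0881 gf0 [ 0.1  0.3 -0.6]
grab t44.0 [0.3884 0.2784 0.2476] yaw1.4 open0.0526 gf25 [-0.4  0.8  0.5]
lift t45.1 [0.3884 0.2783 0.3986] yaw1.4 open0.0526 gf25 [-1.  -0.3 -3. ]
down t48.1 [ 0.5019 -0.1054  0.2506] yaw-7.8 open0.0526 gf25 [-0.4  0.3 -2.1]
off t49.9 [ 0.502  -0.1054  0.3985] yaw-7.7 open0.0883 gf0 [ 0.4 -0.3  0.9]
bottle
at t52.4 [0.4788 0.2807 0.2488] yaw1.4 open0.0879 gf0 [-0.1  0.5  0.3]
grab t53.1 [0.4784 0.2806 0.2475] yaw1.4 open0.0438 gf25 [-0.3  0.7  0.5]
lift t54.2 [0.4784 0.2806 0.3984] yaw1.4 open0.0431 gf25 [ 0.7  0.5 -3.4]
down t56.9 [ 0.5152 -0.009   0.2507] yaw-7.8 open0.0437 gf25 [ 0.2  0.3 -3. ]
off t58.8 [ 0.5152 -0.009   0.3985] yaw-7.7 open0.0878 gf0 [ 0.1  0.8 -0.2]
can
at t61.0 [0.5687 0.2828 0.2496] yaw1.4 open0.0877 gf0 [-0.3  0.1  1.1]
grab t61.6 [0.5684 0.283  0.2483] yaw1.4 open0.0596 gf30 [0.  0.6 0.8]
lift t62.7 [0.5684 0.2829 0.3982] yaw1.4 open0.0593 gf30 [-0.1  0.2 -5. ]
down t65.0 [0.5283 0.0886 0.2512] yaw-7.8 open0.0592 gf30 [ 0.  -0.1 -3.5]
off t66.7 [0.5283 0.0886 0.3985] yaw-7.8 open0.0879 gf0 [ 0.4  0.3 -0.1]
away t67.7 [0.3505 0.2996 0.4194] yaw-0.0 open0.0876 gf0 [ 0.  -0.1  0.1]
can shift px [0.   0.25] score 0.988
bottle shift px [0.25 0.12] score 0.991
jar shift px [0.   0.25] score 0.922
```

View pics/v5.png

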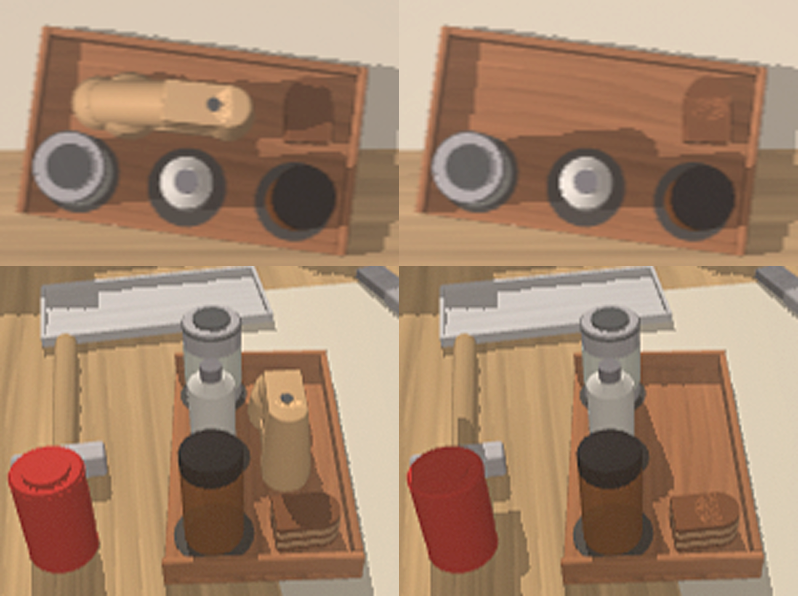

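The before/after pictures match. Can, bottle and jar stand upright at (470,167), (587,183) and (702,197), each within about 0.3 px (under 1 mm) of where it started. The heel lifts are unmoved and the last is gone from the stand.

```bash
python3 -c "
from station import r
r.wait(.5); print(r.hand_in())"
```

```text
the job is handed in; nothing more can be done
None
```

The job is handed in, with no verdict shown: the last is on the sole heel over heel (within about 1.5 mm), the can, bottle and jar are back upright within 1 mm of where they started, and the heel lifts were not touched.

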